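# Set out warmed cups and check them with a probe thermometer

## Task

Set all the warmed blue cups upright on the slate serving board; then, starting with the smallest cup and working up to the largest because small ones cool first, dip the probe thermometer into each and touch its tip gently to the cup's inner floor for a moment. Then press the stand's recessed save button right down with the probe's tip and let it spring back, and hang the probe in its well again. Finish with every cup still standing on the board, and leave the other things on the counter where they are.

Things in the scene. Friction and masses are not known exactly. Their poses are not given: they have to be found in the camera images.
- board: Flat dark slate serving board fixed on the counter, 160 mm (its x) by 340 mm (its y), 8 mm thick; origin at the centre of its underside, z up.
- cup1: Handleless blue stoneware cup, open at the top, straight-sided, round: 54 mm outer diameter, 50 mm high, wall 4 mm, inner floor 6 mm above its underside, about 0.1 to 0.3 kg. Origin at the centre of its underside, z up. May be absent; three or all four of the cups are there.
- cup1_in (a point): Centre of the inner floor of the 54 mm cup, where the probe should touch.
- cup2: Handleless blue stoneware cup, open at the top, straight-sided, round: 58 mm outer diameter, 63 mm high, wall 4 mm, inner floor 6 mm above its underside, about 0.1 to 0.3 kg. Origin at the centre of its underside, z up. May be absent; three or all four of the cups are there.
- cup2_in (a point): Centre of the inner floor of the 58 mm cup, where the probe should touch.
- cup3: Handleless blue stoneware cup, open at the top, straight-sided, round: 62 mm outer diameter, 77 mm high, wall 4 mm, inner floor 6 mm above its underside, about 0.1 to 0.3 kg. Origin at the centre of its underside, z up. May be absent; three or all four of the cups are there.
- cup3_in (a point): Centre of the inner floor of the 62 mm cup, where the probe should touch.
- cup4: Handleless blue stoneware cup, open at the top, straight-sided, round: 66 mm outer diameter, 92 mm high, wall 4 mm, inner floor 6 mm above its underside, about 0.1 to 0.3 kg. Origin at the centre of its underside, z up. May be absent; three or all four of the cups are there.
- cup4_in (a point): Centre of the inner floor of the 66 mm cup, where the probe should touch.
- stand: White thermometer stand fixed on the counter, 80 mm wide (its y). Its low front part (its x from -70 to +10 mm) is 30 mm high and holds the recessed save button; its tower (x from 10 to 70 mm) is 115 mm high, with the round well for the probe from its top down to the counter. Origin on the counter, z up.
- well (a point): Centre of the mouth of the well, on top of the tower (115 mm above the counter). The well is 16 mm in diameter, vertical; the probe hangs in it by its collar.
- save_top (a point): Centre of the top of the grey save button, 14 mm in diameter, at the bottom of an 18 mm round recess, 7 mm below the surface of the low front part. It moves straight down, 4 mm, with a spring: about 1.4 N to start and 5 N at its stop.
- save (a joint): Travel of the save button in m: 0 up, 0.004 fully down.
- probe: Probe thermometer, 203 mm long, 0.07 kg, starting upright in the well, tip down. Its z runs from the tip up through the handle: steel stem 6 mm thick with a round tip (0 to 110 mm), black collar 28 mm in diameter (110 to 118 mm), square black handle 18 by 18 mm with its flats facing its x and y (118 to 203 mm). Origin at the tip.
- probe_tip (a point): The tip of the probe.
- probe_handle (a point): Middle of the probe's handle, 163 mm above the tip: where to grip it from above.
- pepper_mill: Bystander: dark wooden pepper mill, 50 mm in diameter, 128 mm high; origin under its centre.
- sugar_jar: Bystander: glass sugar jar with a steel cap, 60 mm in diameter, 75 mm high; origin under its centre.
- milk_jug: Bystander: steel milk jug with a handle, 76 mm in diameter, 95 mm high; origin under its centre.
- tea_tin: Bystander: dark tea tin, 68 mm in diameter, 90 mm high; origin under its centre.
- spoon: Bystander: spoon lying on the counter, 150 mm long; origin under its middle.
There are look-alikes about, which are no part of the job. What is shaped like the cup2 but red is not meant.

How it is judged:
By the outcome, as a careful person would: the job done as asked, in the order asked, and still so for the second after the job is handed in, with the robot touching nothing.
Of cup1, cup2, cup3, cup4 only 3 to 4 are there at a start; the rules pass over those that are not, and their reading is None.
At some moment in a run one of cup1, cup2, cup3, cup4 may be knocked a few centimetres aside while the robot is not near it.
It also fails if it takes over 210 s, if anything falls off the work surface, if the arm or the gripper's body presses on something with over 40 N, if the wrist force passes 120 N, or if a joint passes its speed limit or range.

## Robot

A 7-joint arm with a two-finger parallel gripper is mounted at the origin on the work surface. World frame = base frame: x ahead of the robot, y to its left, z up, the work surface at z = 0. Lengths are in mm, angles in rad, forces in N, time in s.
With the tool pointing down it reaches from about 400 to 900 mm from the base axis. Payload 5.6 kg.
Tool frame: the origin (TCP) lies midway between the tips of the shut fingers; the grasp point (between the pads) lies 19 mm behind it; z points along the fingers, y is the line along which they close (so a half turn about z gives the same grasp; the last joint's range is limited). The gripper opens to 92 mm and grips with 3 to 60 N. Pads are 20 mm wide; open, the fingers measure 128 mm over their backs; the gripper's body (75 mm by 189 mm) begins 69 mm behind the grasp point.
Start: joints at [1.306, 0.468, -0.012, 1.603, 0.006, 1.071, -0.056], TCP at [142.948, -634.094, 214.592] pointing down, gripper open.
Joint ranges: [-2.53, 2.53], [-0.31, 2.02], [-1.57, 1.55], [0.28, 2.44], [-1.29, 4.43], [0.15, 1.84], [-2.92, 2.92]. Speed limits (rad/s): [2.57, 2.57, 3.14, 3.14, 3.14, 3.14, 3.14].

## Interface

Orientations are given as a 3x3 rotation matrix whose columns are the frame's x, y, z axes.
In Python, from plant import telemetry, vision, robot, spot_in, masks_of gives the robot as it stands.
- The arm moves only by the tool play_rows, never from a script. Its arguments are lists of equal length, an entry for each row: "travel": the shift along the tool's x, y, z each as a share of 750 mm, from -1 to 1, a list of three; "yaw": the turn about the tool's z as a share of 2 pi rad, from -1 to 1. A call has 1 to 8 rows; each row is the pose to reach, as a shift and turn from the pose commanded when the call began, along the tool's axes at that moment, turning the shorter way round; what a row does not reach only later rows make up. A row lasts 1/8 s, in which the tool goes at most 62.5 mm and 10.7 degrees, less where a joint would pass 70% of its speed; a pose out of reach is approached as far as the arm can. A call with a number of a shift or a turn outside -1 to 1 is refused whole. A call with a gripper value outside its range is refused whole. "fingers" is the opening, from 0 (shut) to 1 (fully open), set as the call begins (left out, the last holds). The fingers move at their own pace and stop on an object; "squeeze" is the grip in N (left out, the last holds). Time passes only in rows, so rows that repeat a pose let the fingers close. It gives the time, the measured TCP pose, the force, the opening and the grip force at its end, in the units of the state.
- telemetry.get_state(): the state, without advancing time (a new reading comes with each control period).
- vision.read_camera(name): name is "scene" or "top"; returns a dict with "image" (384x512x3 uint8, red, green, blue), "K" (3x3 intrinsics, pixels), "extrinsics" (4x4, takes a point from camera to world coordinates). Camera axes: x right, y down, z forward; pixel columns grow to the right and rows downward; lengths in mm; the calibration is good to about 2 mm. A picture is of the moment at which its call begins. There is no depth.
- robot.finish_job(): hands the job in; it is judged then, once.
Trained networks look in a picture, given as the dict that the camera call returned (one of the last four; its "shot" number tells which), for a name from the list of things; names that differ only in an ending like _2 or _b are one class to them, and where a whole thing is asked for, a point or a joint stands for the part that bears it (a point fixed in the world has none). Each returns a list of dicts, best first, with "score" (0 to 1); they miss things now and then, are a little off and sometimes report something else, mostly with a low value. They report only what shows in the picture. A call takes as long as a camera call. They do not tell look-alikes from the thing itself.
- spot_in(picture, thing): "bbox" ([left, top, width, height] in pixels, round what is visible of it).
- masks_of(picture, thing): "region" (384x512 bool, what is visible of it) and "bbox" ([left, top, width, height] in pixels, round what is visible of it).
The state is a dict: "clock": time; "joint_pos": joint angles; "dq": joint speeds; "joint_torque": joint torques, N m; "position": TCP position; "orientation": TCP orientation; "ft_force": force on the tool from outside, world axes, zero at the start; "torque": the same for the moment, N m; "gripper_width": finger opening in mm; "grip_force": force on a finger pad.
Only numpy, scipy, OpenCV 4.12 (cv2) and the standard library are available. Lean on these libraries where they do the work, as an engineer would, in place of code of your own. Each camera call takes 0.05 s, during which the arm holds its last target. There are 200 camera calls.

## Working session

There is one attempt and no reset: what is moved stays moved. The work goes in short steps, Python scripts to look and compute and a tool call to move; the robot and the scene stay as the last step left them, time stands still between calls to the robot, and variables do not carry over. Pictures are saved under pics/ and viewed, at most 14 in all, crops included, and the job is handed in when it is done.

Besides the shell and the picture viewer there is one more tool, called as a command line: name --pt "numbers of a row" for each row, then --argument value for the rest. play_rows: Moves the arm, as the interface text tells. Shift numbers are shares of 750 mm and turn numbers shares of 2 pi rad, none past 1 either way. Its arguments: {"type":"object","properties":{"travel":{"type":"array"},"yaw":{"type":"array"},"fingers":{"type":"number"},"squeeze":{"type":"number"}},"required":["travel","yaw"]}

```bash
ls; mkdir -p pics
cat > h.py <<'E'
import numpy as np, cv2
from plant import telemetry, vision, robot, spot_in, masks_of
def cam(n): return vision.read_camera(n)
def ray(p,uv):
    K=np.array(p["K"]);E=np.array(p["extrinsics"])
    d=E[:3,:3]@np.linalg.solve(K,[uv[0],uv[1],1.]);return E[:3,3],d
def atz(p,uv,z):
    o,d=ray(p,uv);return o+d*(z-o[2])/d[2]
def proj(p,X):
    K=np.array(p["K"]);E=np.array(p["extrinsics"]);X=np.atleast_2d(X)
    c=(X-E[:3,3])@E[:3,:3];q=c@K.T;return q[:,:2]/q[:,2:]
def save(p,f,crop=None,s=1):
    im=p["image"][:,:,::-1]
    if crop: l,t,w,h=crop; im=im[t:t+h,l:l+w]
    cv2.imwrite("pics/"+f,cv2.resize(im,None,fx=s,fy=s,interpolation=cv2.INTER_CUBIC))
E
python3 - <<'E'
from h import *
s=telemetry.get_state()
for k,v in s.items(): print(k,np.round(v,3).tolist())
for c in("top","scene"):
    p=cam(c);save(p,c+"0.png",s=1.5)
    print(c,np.round(p["K"],1).tolist(),np.round(p["extrinsics"],3).tolist())
    for n in "board cup1 cup2 cup3 cup4 stand probe pepper_mill sugar_jar milk_jug tea_tin spoon".split():
        print(n,[(round(float(d["score"]),2),np.round(d["bbox"]).astype(int).tolist()) for d in spot_in(p,n)][:4])
E
```

```text
pics
clock 0.0
joint_pos [1.306, 0.468, -0.012, 1.604, 0.006, 1.071, -0.056]
dq [-0.001, 0.0, 0.001, -0.001, -0.001, -0.001, 0.001]
joint_torque [-0.002, -52.057, -0.013, -24.375, -0.056, 0.017, 0.0]
position [142.797, -633.533, 213.654]
orientation [[0.976, 0.22, -0.001], [0.22, -0.976, 0.002], [-0.0, -0.002, -1.0]]
ft_force [-0.238, 0.62, -0.059]
torque [0.012, -0.006, 0.099]
grip_force 0.0
gripper_width 92.281
top [[409.2, 0.0, 261.1], [0.0, 409.2, 183.5], [0.0, 0.0, 1.0]] [[0.005, -0.988, 0.153, 399.759], [-1.0, -0.005, 0.002, 123.741], [-0.001, -0.153, -0.988, 1154.345], [0.0, 0.0, 0.0, 1.0]]
board [(0.69, [320, 170, 124, 63])]
cup1 [(0.95, [273, 156, 18, 27]), (0.83, [255, 108, 19, 27]), (0.61, [271, 204, 25, 27]), (0.57, [222, 160, 25, 24])]
cup2 [(0.95, [273, 156, 18, 27]), (0.83, [255, 108, 19, 27]), (0.61, [271, 204, 25, 27]), (0.57, [222, 160, 25, 24])]
cup3 [(0.95, [273, 156, 18, 27]), (0.83, [255, 108, 19, 27]), (0.61, [271, 204, 25, 27]), (0.57, [222, 160, 25, 24])]
cup4 [(0.95, [273, 156, 18, 27]), (0.83, [255, 108, 19, 27]), (0.61, [271, 204, 25, 27]), (0.57, [222, 16
[... 723 characters left out ...]
]), (0.66, [235, 189, 24, 31])]
cup2 [(0.98, [266, 148, 24, 38]), (0.96, [276, 211, 27, 34]), (0.95, [214, 233, 32, 37]), (0.66, [235, 189, 24, 31])]
cup3 [(0.98, [266, 148, 24, 38]), (0.96, [276, 211, 27, 34]), (0.95, [214, 233, 32, 37]), (0.66, [235, 189, 24, 31])]
cup4 [(0.98, [266, 148, 24, 38]), (0.96, [276, 211, 27, 34]), (0.95, [214, 233, 32, 37]), (0.66, [235, 189, 24, 31])]
stand [(0.85, [349, 195, 61, 77])]
probe [(0.76, [370, 178, 24, 31]), (0.7, [264, 148, 28, 40])]
pepper_mill [(0.74, [189, 203, 25, 42])]
sugar_jar [(0.59, [310, 149, 19, 36])]
milk_jug [(0.59, [130, 182, 49, 45])]
tea_tin [(0.95, [264, 271, 32, 45]), (0.57, [278, 211, 25, 38])]
spoon [(0.66, [204, 104, 38, 29])]
```

View pics/top0.png

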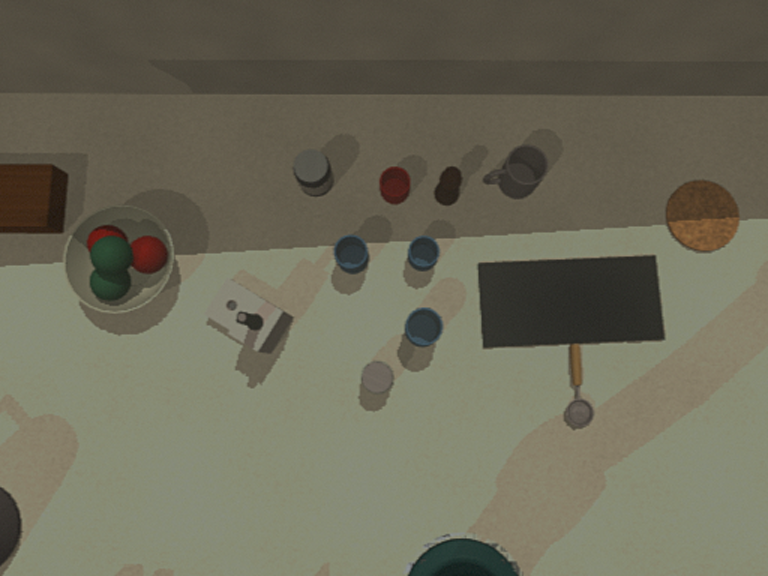

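View pics/scene0.png

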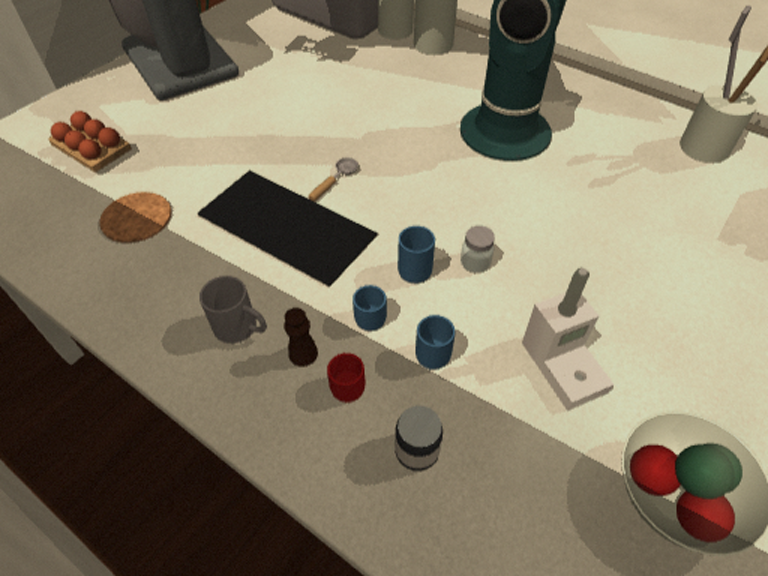

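The top view shows three upright blue cups, at about (234,169), (282,168) and (282,218) native px, and the red look-alike at (263,123). The stand is at (168,208), the board at (381,201) and the spoon at (385,258). I'll fit silhouettes of the known shapes to get sizes and positions.

```bash
cat > fit.py <<'E'
from h import *
from scipy.optimize import minimize
SZ={"cup1":(54,50),"cup2":(58,63),"cup3":(62,77),"cup4":(66,92)}
T=np.linspace(0,2*np.pi,40)
def cyl(x,y,D,H,z0=0): 
    c=np.c_[x+D/2*np.cos(T),y+D/2*np.sin(T)]
    return np.r_[np.c_[c,0*T+z0],np.c_[c,0*T+z0+H]]
def box(x,y,a,x0,x1,y0,y1,z0,z1):
    P=np.array([[i,j,k] for i in(x0,x1) for j in(y0,y1) for k in(z0,z1)],float)
    c,s=np.cos(a),np.sin(a)
    return P@np.array([[c,s,0],[-s,c,0],[0,0,1]])+[x,y,0]
def sil(p,parts):
    m=np.zeros((384*4,512*4),np.uint8)
    for X in parts:
        h=cv2.convexHull((proj(p,X)*4+1.5).round().astype(np.int32)); cv2.fillConvexPoly(m,h,1)
    return cv2.resize(m.astype(np.float32),(512,384),interpolation=cv2.INTER_AREA)
def cost(ps,ms,parts):
    e=0
    for p,m in zip(ps,ms):
        s=sil(p,parts); e+=1-np.minimum(s,m).sum()/np.maximum(s,m).sum()
    return e/len(ps)
def opt(ps,ms,f,x0,step):
    x0=np.array(x0,float);n=len(x0);S=np.vstack([x0]+[x0+np.eye(n)[i]*step[i] for i in range(n)])
    r=minimize(lambda v:cost(ps,ms,f(v)),x0,method="Nelder-Mead",options=dict(initial_simplex=S,xatol=.05,fatol=1e-4,maxiter=150))
    return r.fun,r.x
def blue(p):
    h=cv2.cvtColor(p["image"],cv2.COLOR_RGB2HSV)
    m=((h[...,0]>95)&(h[...,0]<125)&(h[...,1]>70)).astype(np.uint8)
    n,l,st,c=cv2.connectedComponentsWithStats(cv2.morphologyEx(m,cv2.MORPH_CLOSE,np.ones((3,3))))
    return [((l==i).astype(np.float32),c[i]) for i in range(1,n) if st[i,4]>100]
E
cat > a.py <<'E'
from fit import *
t,s=cam("top"),cam("scene")
bt,bs=blue(t),blue(s)
print("blue",[c.round().tolist()+[m.sum()] for m,c in bt],[c.round().tolist()+[m.sum()] for m,c in bs])
for m,c in bt:
    g=atz(t,c,35)[:2]
    j=min(bs,key=lambda b:np.hypot(*(b[1]-proj(s,[*g,35])[0])))
    for k,(D,H) in SZ.items():
        f,x=opt([t,s],[m,j[0]],lambda v:[cyl(v[0],v[1],D,H)],g,[8,8]); print(c.round(),k,round(f,3),x.round(1))
def best(p,n,near=None):
    r=masks_of(p,n)
    if near is not None: r=[d for d in r if np.hypot(d["bbox"][0]+d["bbox"][2]/2-near[0],d["bbox"][1]+d["bbox"][3]/2-near[1])<20]
    return r[0]["region"].astype(np.float32) if r else None
M=[best(t,"board",(381,201)),best(s,"board",(190,153))]
f,x=opt([t,s],M,lambda v:[box(*v,-80,80,-170,170,0,8)],[*atz(t,(381,201),8)[:2],0],[10,10,.1]);print("board",f,x.round(3))
M=[best(t,"stand",(168,208)),best(s,"stand",(380,235))]
print([m is not None and m.sum() for m in M])
g=atz(t,(168,210),40)[:2]
for a0 in np.arange(0,6.28,.785):
    f,x=opt([t,s],M,lambda v:[box(*v,-70,10,-40,40,0,30),box(*v,10,70,-40,40,0,115)],[*g,a0],[15,15,.3]);print("stand",round(f,3),x.round(3))
for n,D,H,c in(("pepper_mill",50,128,(298,123)),("sugar_jar",60,75,(251,252)),("milk_jug",76,95,(350,113)),("tea_tin",68,90,(208,113))):
    m=best(t,n,c); 
    if m is None: print(n,"none",atz(t,c,H/2)[:2].round());continue
    print(n,opt([t],[m],lambda v:[cyl(v[0],v[1],D,H)],atz(t,c,H/2)[:2],[10,10]))
save(t,"crop_t.png",(130,90,190,180),4)
save(s,"crop_s.png",(330,160,100,120),5)
E
python3 a.py
```

```text
blue [] [[277.0, 169.0, np.float32(763.0)], [246.0, 205.0, np.float32(532.0)], [289.0, 227.0, np.float32(731.0)]]
board 0.029025137424468994 [ 5.31600e+02 -2.09203e+02  4.70000e-02]
[np.float32(1376.0), np.float32(2781.0)]
stand 0.351 [486.927 369.802   1.004]
stand 0.35 [485.274 368.134   1.009]
stand 0.361 [494.504 382.205   0.984]
stand 0.363 [497.12  389.574   0.998]
stand 0.122 [500.176 391.82    4.181]
stand 0.122 [500.466 391.244   4.172]
stand 0.122 [500.238 391.516   4.177]
stand 0.396 [478.826 358.708   7.161]
pepper_mill (np.float64(0.22670358419418335), array([729.41991412,  22.68654109]))
sugar_jar (np.float64(0.06505006551742554), array([388.90117399, 150.30981855]))
milk_jug (np.float64(0.11004608869552612), array([ 767.73312276, -116.48395301]))
tea_tin (np.float64(0.10489511489868164), array([763.37769127, 272.92056745]))
```

```bash
sed -i 's/\[...,1\]>70/[...,1]>55)\&(h[...,2]>30/; s/>95)/>90)/' fit.py
cat > cups.py <<'E'
from fit import *
def cups(t,s,sizes=None):
    R=[]
    ts=[d["region"].astype(np.float32) for d in masks_of(t,"cup1") if d["score"]>.2]
    bs=blue(s)
    for m,c in bs:
        g=atz(s,c,35)[:2]; q=proj(t,[*g,35])[0]
        mm=[k for k in ts if np.hypot(*(np.argwhere(k).mean(0)[::-1]-q))<14]
        ps,ms=([s,t],[m,mm[0]]) if mm else ([s],[m])
        r=[]
        for k,(D,H) in SZ.items():
            f,x=opt(ps,ms,lambda v:[cyl(v[0],v[1],D,H)],g,[8,8]); r.append((round(f,3),k,x.round(1).tolist(),len(ps)))
        R.append((c.round().tolist(),sorted(r)[:3]))
    return R
if __name__=="__main__":
    for r in cups(cam("top"),cam("scene")): print(*r)
E
python3 cups.py
```

```text
[277.0, 169.0] [(np.float64(0.083), 'cup4', [476.4, 69.0], 2), (np.float64(0.128), 'cup3', [475.5, 69.1], 2), (np.float64(0.251), 'cup2', [474.4, 67.7], 2)]
[246.0, 205.0] [(np.float64(0.102), 'cup2', [616.4, 67.4], 2), (np.float64(0.152), 'cup1', [613.6, 67.1], 2), (np.float64(0.246), 'cup3', [616.2, 67.3], 2)]
[289.0, 227.0] [(np.float64(0.107), 'cup2', [610.7, 200.1], 2), (np.float64(0.122), 'cup3', [609.5, 200.2], 2), (np.float64(0.238), 'cup1', [610.7, 199.7], 2)]
```

View pics/crop_t.png

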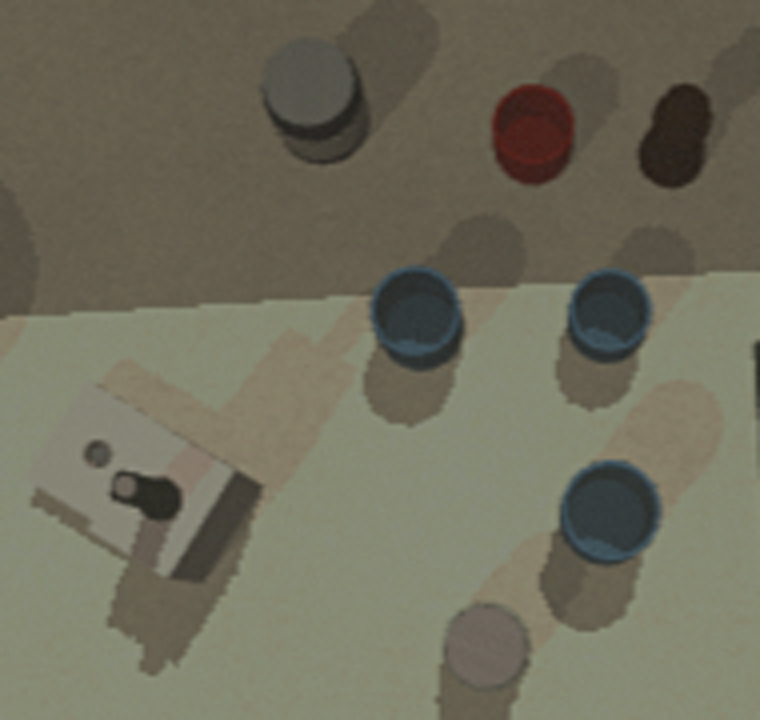

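View pics/crop_s.png

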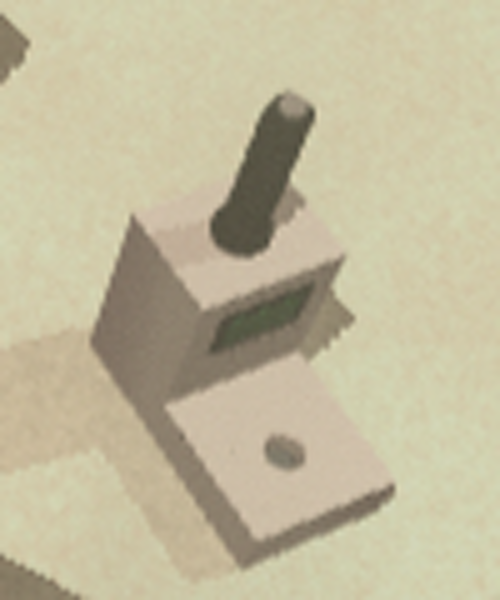

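The crop of the top view shows three blue cups at native px (234,168), (282,168) and (282,218). By rim size they are cup3, cup2 and cup4, and cup1 is absent. The red cup at (263,123) has cup2's shape but the wrong colour, so it is not meant. The stand shows the save button at (154,203) and the probe base at (170,214), with the tower towards the board side. I'll start with cup2 at (616,67).

play_rows --pt "0.821 -0.773 0" --pt "0.821 -0.773 0" --pt "0.821 -0.773 0" --pt "0.821 -0.773 0" --pt "0.821 -0.773 0" --pt "0.821 -0.773 0" --pt "0.821 -0.773 0" --pt "0.821 -0.773 0" --yaw '[0.0353,0.0353,0.0353,0.0353,0.0353,0.0353,0.0353,0.0353]' --fingers 1 --squeeze 20

```text
clock: 2.95
position: [423.7, -218.1, 215.1]
orientation: [[1.0, -0.0, 0.001], [-0.0, -1.0, -0.001], [0.001, 0.001, -1.0]]
ft_force: [1.0, -0.8, 0.0]
gripper_width: 92.0
grip_force: 0.0
```

play_rows --pt "0.256 -0.38 0.05" --pt "0.256 -0.38 0.05" --pt "0.256 -0.38 0.05" --pt "0.256 -0.38 0.05" --pt "0.256 -0.38 0.05" --pt "0.256 -0.38 0.05" --pt "0.256 -0.38 0.12" --pt "0.256 -0.38 0.12" --yaw '[0,0,0,0,0,0,0,0]'

```text
clock: 3.95
position: [611.6, 64.9, 120.9]
orientation: [[1.0, 0.001, -0.008], [0.001, -1.0, -0.001], [-0.008, 0.001, -1.0]]
ft_force: [-0.5, -1.9, 0.5]
gripper_width: 92.1
grip_force: 0.0
```

Run:
```python
from cups import *
t,s=cam("top"),cam("scene")
print(telemetry.get_state()["position"])
for r in cups(t,s): print(*r)
save(s,"s1.png",(180,100,240,180),3.3)
```

```text
[614.91173945  64.8837361  125.21818676]
[281.0, 175.0] [(np.float64(0.321), 'cup3', [476.9, 69.1], 2), (np.float64(0.348), 'cup2', [476.7, 71.8], 2), (np.float64(0.359), 'cup4', [475.7, 69.4], 2)]
[246.0, 205.0] [(np.float64(0.249), 'cup1', [611.0, 65.6], 2), (np.float64(0.314), 'cup2', [614.2, 67.4], 2), (np.float64(0.436), 'cup3', [608.9, 65.9], 2)]
[289.0, 227.0] [(np.float64(0.116), 'cup2', [610.6, 199.2], 2), (np.float64(0.118), 'cup3', [609.7, 198.7], 2), (np.float64(0.243), 'cup1', [610.1, 199.2], 2)]
```

View pics/s1.png

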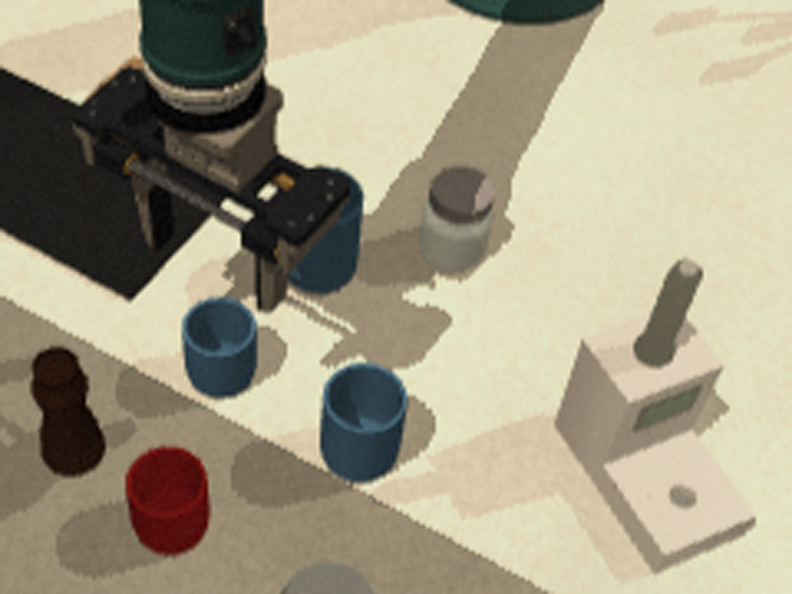

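The gripper hangs over the small cup at crop (220,345). The other cups have not moved. Next I descend and grip.

play_rows --pt "0 0 0.06" --pt "0 0 0.12" --pt "0 0 0.142" --pt "0 0 0.142" --yaw '[0,0,0,0]'

```text
clock: 4.6
position: [615.2, 65.1, 18.8]
orientation: [[1.0, -0.001, 0.0], [-0.001, -1.0, 0.0], [0.0, -0.0, -1.0]]
ft_force: [0.5, -0.2, -0.3]
gripper_width: 92.0
grip_force: 0.0
```

play_rows --pt "0 0 0" --pt "0 0 0" --pt "0 0 0" --pt "0 0 0" --pt "0 0 0" --pt "0 0 0" --yaw '[0,0,0,0,0,0]' --fingers 0.3 --squeeze 20

```text
clock: 5.35
position: [615.5, 66.3, 19.1]
orientation: [[1.0, 0.0, 0.002], [0.0, -1.0, 0.001], [0.002, -0.001, -1.0]]
ft_force: [-1.1, 1.7, 5.9]
gripper_width: 58.6
grip_force: 20.0
```

It grips at 58.6 mm, so this is cup2. It goes to the far end of the board.

play_rows --pt "0 0 -0.05" --pt "0 0 -0.1" --pt "-0.105 0.513 -0.1" --pt "-0.105 0.513 -0.1" --pt "-0.105 0.513 -0.1" --pt "-0.105 0.513 -0.1" --pt "-0.105 0.513 -0.1" --pt "-0.105 0.513 -0.1" --yaw '[0,0,0,0,0,0,0,0]'

```text
clock: 6.35
position: [538.1, -304.2, 92.6]
orientation: [[1.0, -0.0, -0.001], [-0.0, -1.0, 0.0], [-0.001, -0.0, -1.0]]
ft_force: [0.8, -0.4, -1.8]
gripper_width: 58.5
grip_force: 20.0
```

play_rows --pt "0 0.016 0" --pt "0 0.016 0" --pt "0 0.016 0.04" --pt "0 0.016 0.06" --pt "0 0.016 0.07" --pt "0 0.016 0.07" --pt "0 0.016 0.07" --yaw '[0,0,0,0,0,0,0]'

```text
clock: 7.22
position: [540.1, -314.1, 41.3]
orientation: [[1.0, 0.0, 0.001], [0.0, -1.0, -0.001], [0.001, 0.001, -1.0]]
ft_force: [-0.3, 0.6, -1.0]
gripper_width: 58.9
grip_force: 20.0
```

play_rows --pt "0 0 0.008" --pt "0 0 0.014" --pt "0 0 0.017" --pt "0 0 0.0185" --pt "0 0 0.0185" --yaw '[0,0,0,0,0]'

```text
clock: 7.85
position: [539.3, -314.0, 27.2]
orientation: [[1.0, -0.0, -0.001], [-0.0, -1.0, 0.0], [-0.001, -0.0, -1.0]]
ft_force: [-3.1, 1.2, 4.2]
gripper_width: 58.7
grip_force: 20.0
```

play_rows --pt "0 0 0" --pt "0 0 0" --pt "0 0 0" --pt "0 0 0" --pt "0 0 -0.06" --pt "0 0 -0.13" --pt "0 0 -0.16" --pt "0 0 -0.16" --yaw '[0,0,0,0,0,0,0,0]' --fingers 1

```text
clock: 8.85
position: [540.7, -314.7, 148.7]
orientation: [[1.0, -0.0, 0.004], [-0.0, -1.0, -0.002], [0.004, 0.002, -1.0]]
ft_force: [-0.0, 0.3, -0.3]
gripper_width: 91.8
grip_force: 0.0
```

play_rows --pt "0.0947 -0.685 0" --pt "0.0947 -0.685 0" --pt "0.0947 -0.685 0" --pt "0.0947 -0.685 0" --pt "0.0947 -0.685 0" --pt "0.0947 -0.685 0" --pt "0.0947 -0.685 0" --pt "0.0947 -0.685 0" --yaw '[0,0,0,0,0,0,0,0]'

```text
clock: 9.85
position: [607.2, 182.7, 144.6]
orientation: [[1.0, -0.0, -0.003], [-0.0, -1.0, -0.001], [-0.003, 0.001, -1.0]]
ft_force: [-0.1, -0.4, 1.1]
gripper_width: 91.9
grip_force: 0.0
```

Run:
```python
from cups import *
t,s=cam("top"),cam("scene")
print(telemetry.get_state()["position"])
for r in cups(t,s): print(*r)
```

```text
[605.60869473 191.08197651 144.95597141]
[162.0, 127.0] [(np.float64(0.124), 'cup2', [538.6, -319.1], 2), (np.float64(0.208), 'cup1', [536.9, -321.2], 2), (np.float64(0.238), 'cup3', [537.9, -315.4], 2)]
[289.0, 227.0] [(np.float64(0.447), 'cup2', [605.6, 198.9], 2), (np.float64(0.46), 'cup3', [608.3, 199.4], 2), (np.float64(0.522), 'cup1', [605.1, 201.3], 2)]
```

play_rows --pt "0.0055 -0.0113 0" --pt "0.0055 -0.0113 0" --pt "0.0055 -0.0113 0.06" --pt "0.0055 -0.0113 0.12" --pt "0.0055 -0.0113 0.156" --pt "0.0055 -0.0113 0.156" --yaw '[0,0,0,0,0,0]'

```text
clock: 10.75
position: [610.6, 187.5, 27.4]
orientation: [[1.0, -0.002, -0.004], [-0.002, -1.0, -0.002], [-0.004, 0.002, -1.0]]
ft_force: [0.2, -0.1, 0.9]
gripper_width: 91.9
grip_force: 0.0
```

play_rows --pt "0 0 0" --pt "0 0 0" --pt "0 0 0" --pt "0 0 0" --pt "0 0 0" --pt "0 0 0" --yaw '[0,0,0,0,0,0]' --fingers 0.3 --squeeze 20

```text
clock: 11.5
position: [612.8, 190.0, 30.7]
orientation: [[1.0, 0.0, 0.002], [0.0, -1.0, 0.0], [0.002, -0.0, -1.0]]
ft_force: [0.6, 1.1, 7.0]
gripper_width: 62.0
grip_force: 19.9
```

It's cup3 (62.0 mm). It goes to the middle of the board.

play_rows --pt "0 0 -0.06" --pt "0 0 -0.12" --pt "-0.107 0.532 -0.12" --pt "-0.107 0.532 -0.12" --pt "-0.107 0.532 -0.12" --pt "-0.107 0.532 -0.12" --pt "-0.107 0.532 -0.12" --pt "-0.107 0.532 -0.12" --yaw '[0,0,0,0,0,0,0,0]'

```text
clock: 12.5
position: [536.7, -180.3, 119.2]
orientation: [[1.0, -0.0, -0.001], [-0.0, -1.0, -0.0], [-0.001, 0.0, -1.0]]
ft_force: [1.4, -0.5, -2.3]
gripper_width: 62.5
grip_force: 19.9
```

play_rows --pt "0 0 0" --pt "0 0 0" --pt "0 0 0" --yaw '[0,0,0]'

```text
clock: 12.88
position: [538.4, -176.1, 119.5]
orientation: [[1.0, 0.003, -0.0], [0.003, -1.0, 0.001], [-0.0, -0.001, -1.0]]
ft_force: [1.3, -0.6, -2.5]
gripper_width: 62.4
grip_force: 19.9
```

```bash
cat >> h.py <<'E'
def avg(n=8):
    P=[]
    for i in range(n): cam("top"); s=telemetry.get_state(); P.append(np.r_[s["position"],s["ft_force"]])
    return np.mean(P,0).round(2),np.std(P,0).round(2)
E
python3 - <<'E'
from cups import *
print(avg(6))
for r in cups(cam("top"),cam("scene")): print(*r)
E
```

```text
(array([ 5.3842e+02, -1.7663e+02,  1.1965e+02, -2.0000e-02,  9.0000e-02,
       -2.0100e+00]), array([0.05, 0.42, 0.04, 0.32, 0.64, 0.48]))
[189.0, 125.0] [(np.float64(0.255), 'cup3', [477.2, -256.1], 1), (np.float64(0.274), 'cup2', [477.7, -258.2], 1), (np.float64(0.305), 'cup4', [478.8, -248.8], 1)]
[162.0, 127.0] [(np.float64(0.071), 'cup2', [532.0, -323.2], 1), (np.float64(0.168), 'cup1', [528.5, -329.3], 1), (np.float64(0.251), 'cup3', [534.2, -318.1], 1)]
[277.0, 169.0] [(np.float64(0.08), 'cup4', [476.8, 69.3], 2), (np.float64(0.138), 'cup3', [475.4, 68.9], 2), (np.float64(0.262), 'cup2', [474.0, 67.5], 2)]
```

play_rows --pt "-0.009 0.0435 0" --pt "-0.009 0.0435 0" --pt "-0.009 0.0435 0.05" --pt "-0.009 0.0435 0.085" --pt "-0.009 0.0435 0.1" --pt "-0.009 0.0435 0.106" --pt "-0.009 0.0435 0.11" --pt "-0.009 0.0435 0.11" --yaw '[0,0,0,0,0,0,0,0]'

```text
clock: 14.32
position: [532.3, -210.3, 38.4]
orientation: [[1.0, 0.0, 0.002], [0.0, -1.0, -0.0], [0.002, 0.0, -1.0]]
ft_force: [-1.1, 2.3, 2.3]
gripper_width: 62.3
grip_force: 20.0
```

play_rows --pt "0 0 0" --pt "0 0 0" --pt "0 0 0" --pt "0 0 0" --pt "0 0 -0.07" --pt "0 0 -0.14" --pt "0 0 -0.15" --pt "0 0 -0.15" --yaw '[0,0,0,0,0,0,0,0]' --fingers 1

```text
clock: 15.32
position: [531.3, -210.7, 149.8]
orientation: [[1.0, -0.0, 0.0], [-0.0, -1.0, -0.001], [0.0, 0.001, -1.0]]
ft_force: [-0.2, 0.7, -0.2]
gripper_width: 91.8
grip_force: 0.0
```

play_rows --pt "-0.0744 -0.372 0" --pt "-0.0744 -0.372 0" --pt "-0.0744 -0.372 0" --pt "-0.0744 -0.372 0" --pt "-0.0744 -0.372 0" --pt "-0.0744 -0.372 0" --pt "-0.0744 -0.372 0" --pt "-0.0744 -0.372 0" --yaw '[0,0,0,0,0,0,0,0]'

```text
clock: 16.32
position: [475.6, 66.9, 149.0]
orientation: [[1.0, -0.003, -0.001], [-0.003, -1.0, -0.0], [-0.001, 0.0, -1.0]]
ft_force: [-0.5, 0.5, -0.1]
gripper_width: 91.7
grip_force: 0.0
```

Run:
```python
from cups import *
print(avg(6))
t,s=cam("top"),cam("scene")
for r in cups(t,s): print(*r)
save(s,"s2.png",(100,70,260,200),3)
```

```text
(array([ 4.7572e+02,  6.7490e+01,  1.4948e+02,  2.5000e-01, -1.1000e-01,
        0.0000e+00]), array([0.03, 0.34, 0.17, 0.77, 0.28, 0.78]))
[162.0, 127.0] [(np.float64(0.127), 'cup2', [537.2, -319.0], 2), (np.float64(0.199), 'cup1', [538.3, -321.7], 2), (np.float64(0.254), 'cup3', [537.8, -315.6], 2)]
[188.0, 138.0] [(np.float64(0.13), 'cup3', [531.0, -213.1], 2), (np.float64(0.201), 'cup2', [531.8, -215.1], 2), (np.float64(0.239), 'cup4', [533.7, -207.6], 2)]
[277.0, 169.0] [(np.float64(0.09), 'cup3', [469.5, 65.8], 1), (np.float64(0.105), 'cup4', [473.8, 68.9], 1), (np.float64(0.265), 'cup2', [472.7, 67.5], 1)]
```

View pics/s2.png

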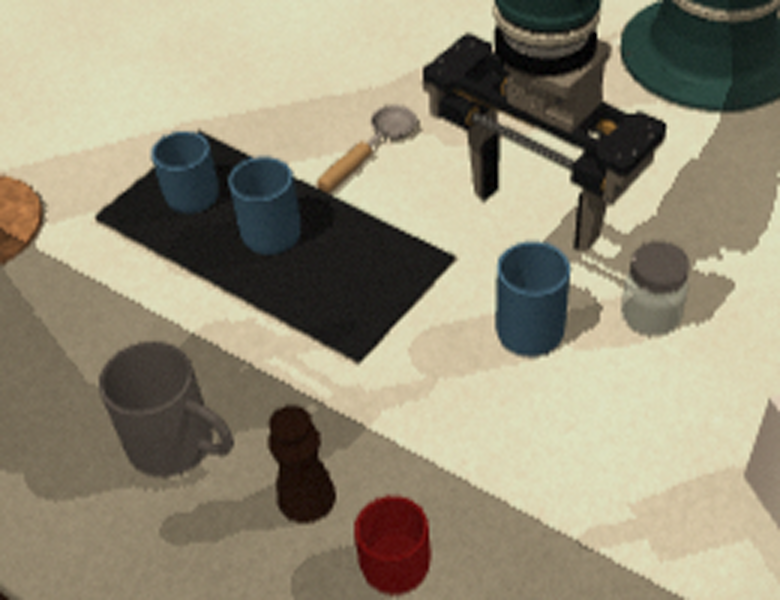

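cup2 and cup3 stand upright on the board at crop (185,175) and (265,205). cup4 is below the gripper at crop (532,300).

play_rows --pt "0.0005 -0.002 0.06" --pt "0.0005 -0.002 0.11" --pt "0.0005 -0.002 0.146" --pt "0.0005 -0.002 0.146" --yaw '[0,0,0,0]'

```text
clock: 17.27
position: [474.5, 69.8, 38.7]
orientation: [[1.0, 0.0, -0.004], [0.0, -1.0, -0.0], [-0.004, 0.0, -1.0]]
ft_force: [-0.1, 0.3, -0.2]
gripper_width: 92.0
grip_force: 0.0
```

play_rows --pt "0 0 0" --pt "0 0 0" --pt "0 0 0" --pt "0 0 0" --pt "0 0 0" --pt "0 0 0" --yaw '[0,0,0,0,0,0]' --fingers 0.4 --squeeze 20

```text
clock: 18.02
position: [476.9, 70.2, 41.2]
orientation: [[1.0, -0.0, 0.002], [-0.0, -1.0, 0.0], [0.002, -0.0, -1.0]]
ft_force: [-0.4, 1.7, 7.3]
gripper_width: 65.5
grip_force: 20.0
```

```bash
python3 -c "
from h import *
print(avg(4))"
```

```text
(array([ 4.7693e+02,  7.0180e+01,  4.1210e+01, -6.7000e-01,  3.0000e-02,
        6.9700e+00]), array([0.02, 0.03, 0.01, 0.31, 0.17, 0.41]))
```

play_rows --pt "0 0 -0.05" --pt "0.066 0.226 -0.1" --pt "0.066 0.226 -0.1" --pt "0.066 0.226 -0.1" --pt "0.066 0.226 -0.1" --pt "0.066 0.226 -0.06" --pt "0.066 0.226 -0.03" --pt "0.066 0.226 -0.02" --yaw '[0,0,0,0,0,0,0,0]'

```text
clock: 19.23
position: [523.8, -98.5, 53.6]
orientation: [[1.0, 0.001, -0.004], [0.001, -1.0, 0.001], [-0.004, -0.001, -1.0]]
ft_force: [0.4, -1.0, -1.8]
gripper_width: 65.5
grip_force: 20.0
```

```bash
python3 -c "
from h import *
print(avg(6))"
```

```text
(array([ 5.2539e+02, -9.9020e+01,  5.5180e+01,  1.2000e-01, -6.0000e-02,
       -2.0500e+00]), array([0.76, 0.3 , 0.9 , 0.48, 0.29, 0.54]))
```

play_rows --pt "0 0 0.005" --pt "0 0 0.0085" --pt "0 0 0.01" --pt "0 0 0.01" --yaw '[0,0,0,0]'

```text
clock: 20.02
position: [525.7, -99.7, 49.2]
orientation: [[1.0, -0.0, 0.0], [-0.0, -1.0, -0.001], [0.0, 0.001, -1.0]]
ft_force: [-4.6, -0.4, 13.0]
gripper_width: 65.4
grip_force: 20.0
```

```bash
python3 -c "
from h import *
print(avg(4))"
```

```text
(array([ 5.2566e+02, -9.9690e+01,  4.9240e+01, -4.7800e+00,  4.4000e-01,
        1.3160e+01]), array([0.01, 0.02, 0.01, 0.57, 0.3 , 0.49]))
```

play_rows --pt "0 0 0" --pt "0 0 0" --pt "0 0 0" --pt "0 0 0" --pt "0 0 -0.07" --pt "0 0 -0.14" --pt "0 0 -0.21" --pt "0 0 -0.28" --yaw '[0,0,0,0,0,0,0,0]' --fingers 1

```text
clock: 21.22
position: [525.2, -99.6, 259.4]
orientation: [[1.0, -0.0, -0.0], [-0.0, -1.0, -0.0], [-0.0, 0.0, -1.0]]
ft_force: [1.4, -1.0, -0.2]
gripper_width: 92.2
grip_force: 0.0
```

```bash
cat > probe.py <<'E'
from fit import *
t,s=cam("top"),cam("scene")
print(avg(3))
def reg(p,n,near):
    r=[d for d in masks_of(p,n)+[] if np.hypot(d["bbox"][0]+d["bbox"][2]/2-near[0],d["bbox"][1]+d["bbox"][3]/2-near[1])<20]
    return r[0]["region"].astype(np.float32)
P=[reg(t,"probe",(167,215)),reg(s,"probe",(382,193))]
St=[reg(t,"stand",(168,208)),reg(s,"stand",(380,235))]
print([m.sum() for m in P+St])
def pr(v):
    X=[cyl(v[0],v[1],28,8,115)]
    b=box(0,0,v[4],-9,9,-9,9,123,208); k=((b[:,2]-119)/89)[:,None]
    b[:,:2]+=v[:2]+k*(v[2:4]-v[:2]); return X+[b]
g=atz(t,(170,214),119)[:2]
for a in (0,.4,.8,1.2):
    f,x=opt([t,s],P,pr,[*g,*g,a],[5,5,5,5,.3]); print("probe",round(f,3),x.round(2))
M=[np.maximum(a,b) for a,b in zip(P,St)]
def stp(v): return [box(*v[:3],-70,10,-40,40,0,30),box(*v[:3],10,70,-40,40,0,115)]
f,x=opt([t,s],M,lambda v:stp(v)+pr([v[3],v[4],v[3],v[4],v[2]]),[500,391.5,4.18,*g],[6,6,.1,5,5]); print("both",round(f,3),x.round(3))
c,q=np.cos(x[2]),np.sin(x[2]);R=np.array([[c,q],[-q,c]])
print("probe in stand",R@(x[3:]-x[:2]))
for p,uv,n in((t,(154.3,203.4),"t"),(s,(387,250.4),"s")):
    print("button in stand by",n,R@(atz(p,uv,26)[:2]-x[:2]),atz(p,uv,26)[:2])
# overlay
for p,f in((t,"ot.png"),(s,"os.png")):
    im=cv2.resize(p["image"],None,fx=6,fy=6,interpolation=cv2.INTER_CUBIC)
    for X in stp(x)+pr([x[3],x[4],x[3],x[4],x[2]]):
        cv2.polylines(im,[cv2.convexHull(((proj(p,X)+.5)*6).astype(np.int32))],True,(255,0,0),1)
    l,tt=(130,170) if f=="ot.png" else (335,165)
    cv2.imwrite("pics/"+f,im[tt*6:tt*6+600,l*6:l*6+480,::-1])
a=np.hstack([cv2.imread("pics/ot.png")[:,:400],cv2.imread("pics/os.png")[:,:400]])
cv2.imwrite("pics/ov.png",a[:600])
E
python3 probe.py
```

```text
(array([ 5.2588e+02, -9.9690e+01,  2.5858e+02,  1.2000e-01,  2.0000e-01,
       -4.1000e-01]), array([0.94, 0.04, 1.47, 0.84, 0.28, 0.35]))Traceback (most recent call last):
  File "probe.py", line 7, in <module>
    P=[reg(t,"probe",(167,215)),reg(s,"probe",(382,193))]
       ~~~^^^^^^^^^^^^^^^^^^^^^
  File "probe.py", line 5, in reg
    r=[d for d in masks_of(p,n)+[] if np.hypot(d["bbox"][0]+d["bbox"][2]/2-near[0],d["bbox"][1]+d["bbox"][3]/2-near[1])<20]
                  ~~~~~~~~^^^^^
ValueError: only the last four pictures can be asked about
```

```bash
sed -i '/^print(avg/d' probe.py; python3 probe.py
```

```text
[np.float32(143.0), np.float32(324.0), np.float32(1457.0), np.float32(2744.0)]
probe 0.167 [ 4.8018e+02  3.5787e+02  4.8046e+02  3.5729e+02 -1.1000e-01]
probe 0.182 [479.6  357.91 480.97 355.94   0.54]
probe 0.16 [479.51 357.9  479.44 354.83   1.25]
probe 0.162 [479.72 358.   479.64 355.94   1.35]Traceback (most recent call last):
  File "probe.py", line 18, in <module>
    f,x=opt([t,s],M,lambda v:stp(v)+pr([v[3],v[4],v[3],v[4],v[2]]),[500,391.5,4.18,*g],[6,6,.1,5,5]); print("both",round(f,3),x.round(3))
        ~~~^^^^^^^^^^^^^^^^^^^^^^^^^^^^^^^^^^^^^^^^^^^^^^^^^^^^^^^^^^^^^^^^^^^^^^^^^^^^^^^^^^^^^^^^^
  File "fit.py", line 24, in opt
    r=minimize(lambda v:cost(ps,ms,f(v)),x0,method="Nelder-Mead",options=dict(initial_simplex=S,xatol=.05,fatol=1e-4,maxiter=150))
    res = _minimize_neldermead(fun, x0, args, callback, bounds=bounds,
                               **options)
    fsim[k] = func(sim[k])
              ~~~~^^^^^^^^
    fx = function(np.copy(x), *(wrapper_args + args))
  File "fit.py", line 24, in <lambda>
    r=minimize(lambda v:cost(ps,ms,f(v)),x0,method="Nelder-Mead",options=dict(initial_simplex=S,xatol=.05,fatol=1e-4,maxiter=150))
                                   ~^^^
  File "probe.py", line 18, in <lambda>
    f,x=opt([t,s],M,lambda v:stp(v)+pr([v[3],v[4],v[3],v[4],v[2]]),[500,391.5,4.18,*g],[6,6,.1,5,5]); print("both",round(f,3),x.round(3))
                                    ~~^^^^^^^^^^^^^^^^^^^^^^^^^^^^
  File "probe.py", line 12, in pr
    b[:,:2]+=v[:2]+k*(v[2:4]-v[:2]); return X+[b]
                      ~~~~~~^~~~~~
TypeError: unsupported operand type(s) for -: 'list' and 'list'
```

Probe at about (479.7, 357.9), upright to within a couple of mm.

```bash
sed -i 's/^def pr(v):/def pr(v):\n    v=np.array(v)/' probe.py; python3 probe.py
```

```text
[np.float32(163.0), np.float32(378.0), np.float32(1413.0), np.float32(2804.0)]
probe 0.074 [ 4.8088e+02  3.5785e+02  4.8061e+02  3.5613e+02 -2.2000e-01]
probe 0.104 [480.87 357.84 480.92 356.05   0.56]
probe 0.087 [480.46 357.43 480.43 356.13   1.08]
probe 0.073 [480.45 357.9  480.69 355.87   1.34]
both 0.04 [500.342 392.062   4.189 481.975 356.846]
probe in stand [39.68170198  1.69954811]
button in stand by t [-34.11207838  -0.29283926] [517.14310728 421.75128901]
button in stand by s [-35.60442256  -2.32374152] [516.13033801 424.05909176]
```

View pics/ov.png

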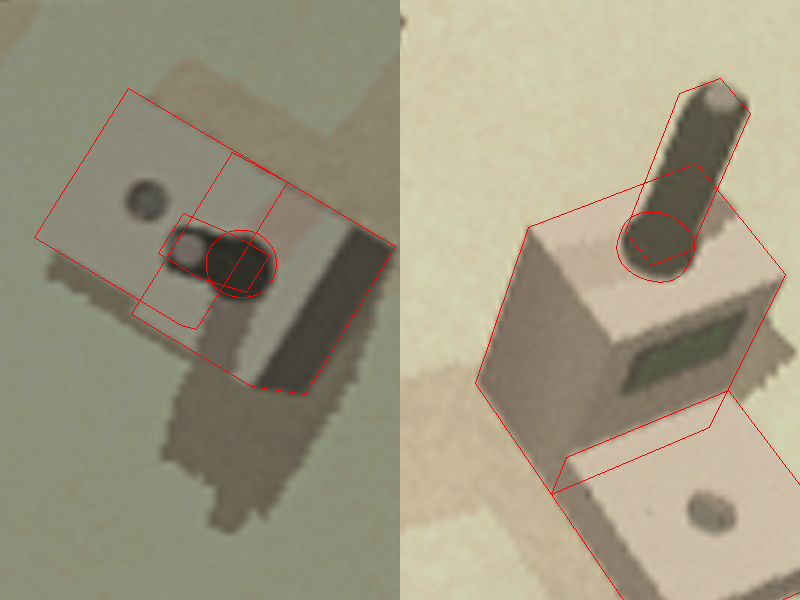

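The overlay matches: the stand is at (500.3, 392.1) with yaw 240°, the well at about (480.4, 357.6), and the button at about (517.2, 422.7). Now to the probe.

play_rows --pt "-0.0608 -0.6095 0" --pt "-0.0608 -0.6095 0" --pt "-0.0608 -0.6095 0" --pt "-0.0608 -0.6095 0" --pt "-0.0608 -0.6095 0" --pt "-0.0608 -0.6095 0" --pt "-0.0608 -0.6095 0" --pt "-0.0608 -0.6095 0" --yaw '[0.0557,0.0557,0.0557,0.0557,0.0557,0.0557,0.0557,0.0557]'

```text
clock: 23.08
position: [478.2, 361.5, 257.7]
orientation: [[0.941, -0.339, -0.001], [-0.339, -0.941, 0.002], [-0.001, -0.001, -1.0]]
ft_force: [-1.1, -1.1, -0.4]
gripper_width: 92.1
grip_force: 0.0
```

play_rows --pt "0 0 0" --pt "0 0 0" --pt "0 0 0" --pt "0 0 0" --yaw '[0,0,0,0]'

```text
clock: 23.58
position: [480.6, 356.3, 257.8]
orientation: [[0.939, -0.345, 0.0], [-0.345, -0.939, -0.001], [0.001, 0.0, -1.0]]
ft_force: [-0.2, 0.2, -0.5]
gripper_width: 92.1
grip_force: 0.0
```

Run:
```python
from h import *
a,b=avg(6);print(a,b)
R=np.array(telemetry.get_state()["orientation"]);print(R.round(3).tolist(),(R.T@(np.array([480.4,357.6,149])-a[:3])/750).round(4))
```

```text
[ 4.8022e+02  3.5703e+02  2.5781e+02  2.0000e-01  5.0000e-02 -5.6000e-01] [0.17 0.3  0.05 0.55 0.39 0.43]
[[0.939, -0.343, 0.0], [-0.343, -0.939, -0.0], [0.0, -0.0, -1.0]] [-0.     -0.0008  0.1451]
```

play_rows --pt "0 -0.0005 0.05" --pt "0 -0.0005 0.1" --pt "0 -0.0005 0.13" --pt "0 -0.0005 0.145" --pt "0 -0.0005 0.145" --yaw '[0,0,0,0,0]'

```text
clock: 24.5
position: [479.9, 358.0, 148.6]
orientation: [[0.939, -0.343, -0.001], [-0.343, -0.939, -0.0], [-0.0, 0.001, -1.0]]
ft_force: [0.3, 0.6, 0.7]
gripper_width: 91.6
grip_force: 0.0
```

play_rows --pt "0 0 0" --pt "0 0 0" --pt "0 0 0" --pt "0 0 0" --pt "0 0 0" --pt "0 0 0" --pt "0 0 0" --pt "0 0 0" --yaw '[0,0,0,0,0,0,0,0]' --fingers 0 --squeeze 30

```text
clock: 25.5
position: [480.1, 357.9, 148.9]
orientation: [[0.939, -0.343, 0.0], [-0.343, -0.939, 0.0], [0.0, -0.0, -1.0]]
ft_force: [0.8, 0.0, -0.8]
gripper_width: 18.8
grip_force: 30.0
```

Run:
```python
from h import *
print(avg(4)); s=telemetry.get_state();print(s["gripper_width"],s["grip_force"],s["torque"])
```

```text
(array([ 4.8006e+02,  3.5796e+02,  1.4890e+02,  3.7000e-01,  2.2000e-01,
       -6.6000e-01]), array([0.01, 0.01, 0.  , 0.58, 0.49, 0.35]))
19.379968768963447 29.998666900210083 [ 0.11128881 -0.05190213  0.02093839]
```

play_rows --pt "0 0 -0.04" --pt "0 0 -0.08" --pt "0 0 -0.12" --pt "0 0 -0.16" --pt "0 0 -0.18" --pt "0 0 -0.18" --pt "0 0 -0.18" --pt "0 0 -0.18" --yaw '[0,0,0,0,0,-0.0546,-0.0546,-0.0546]'

```text
clock: 26.7
position: [479.8, 357.6, 283.1]
orientation: [[1.0, -0.009, -0.001], [-0.009, -1.0, -0.001], [-0.001, 0.001, -1.0]]
ft_force: [0.3, 0.0, -1.3]
gripper_width: 19.1
grip_force: 30.0
```

Run:
```python
from fit import *
print(avg(4)); s=telemetry.get_state();print(s["gripper_width"],s["grip_force"],np.round(s["orientation"],3).tolist())
t,s=cam("top"),cam("scene")
ts=masks_of(t,"cup1"); bs=blue(s)
print([c.round().tolist() for m,c in bs],[d["bbox"] for d in ts])
for m,c in bs:
    g=atz(s,c,45)[:2]; q=proj(t,[*g,43])[0]
    mm=[d["region"].astype(np.float32) for d in ts if np.hypot(d["bbox"][0]+d["bbox"][2]/2-q[0],d["bbox"][1]+d["bbox"][3]/2-q[1])<12]
    for P,M in (([s]+[t]*bool(mm),[m]+mm[:1]),):
        r=[]
        for k,(D,H) in SZ.items():
            f,x=opt(P,M,lambda v:[cyl(v[0],v[1],D,H,8)],g,[8,8]); r.append((round(f,3),k,x.round(1).tolist(),len(P)))
        print(c.round(),sorted(r)[:2])
save(s,"s3.png",(100,70,330,230),2.4)
```

```text
(array([ 4.7995e+02,  3.5765e+02,  2.8340e+02,  1.8000e-01, -1.9000e-01,
       -1.0300e+00]), array([0.05, 0.1 , 0.16, 0.27, 0.56, 0.47]))
18.797056034984056 29.998639533296227 [[1.0, -0.009, -0.0], [-0.009, -1.0, -0.0], [-0.0, 0.0, -1.0]]
[[161.0, 127.0], [188.0, 138.0], [218.0, 151.0]] [[332.6, 183.7, 24.7, 28.7], [412.0, 181.8, 27.2, 29.2], [252.9, 109.9, 21.0, 23.7]]
[161. 127.] [(np.float64(0.088), 'cup2', [538.3, -315.5], 2), (np.float64(0.151), 'cup1', [537.2, -318.3], 2)]
[188. 138.] [(np.float64(0.064), 'cup3', [528.9, -213.1], 1), (np.float64(0.153), 'cup2', [528.0, -214.4], 1)]
[218. 151.] [(np.float64(0.067), 'cup4', [524.5, -101.7], 2), (np.float64(0.121), 'cup3', [524.3, -103.0], 2)]
```

View pics/s3.png

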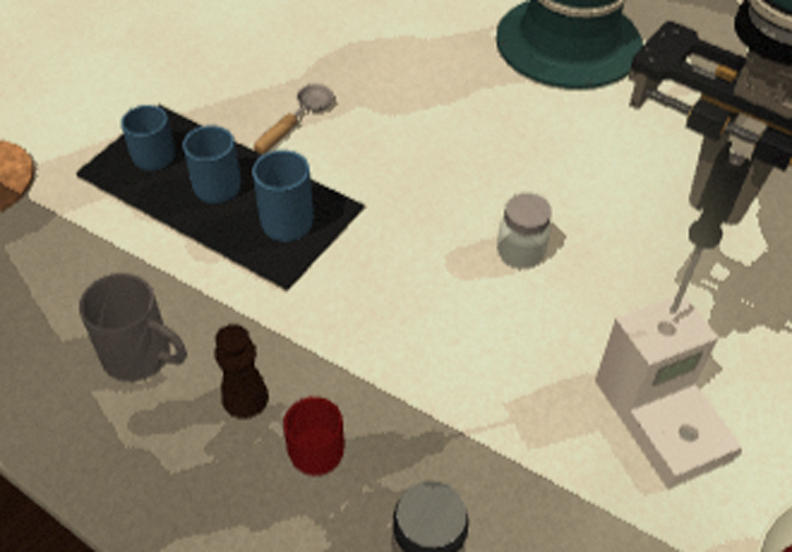

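The three cups stand on the board, and the probe is held upright over the well with its tip at crop (673,312). I'll check the tip against the prediction.

Run:
```python
from fit import *
t,s=cam("top"),cam("scene")
X=np.array([[480,357.65,139.4],[480,357.65,253],[480.4,357.6,115]])
print((proj(s,X)-[100,70])*2.4)
a=s["image"][180:215,365:400].copy()
b=t["image"][195:235,150:200].copy()
a=cv2.resize(a,(400,400),interpolation=cv2.INTER_CUBIC);b=cv2.resize(b,(400,320),interpolation=cv2.INTER_CUBIC)
for q in proj(s,X)[[0,2]]: cv2.circle(a,tuple(int(v) for v in (q-[365,180]+.5)*400/35),4,(255,0,0),1)
for q in proj(t,X): cv2.circle(b,tuple(int(v) for v in (q-[150,195]+.5)*8),4,(255,0,0),1)
c=np.zeros((400,800,3),np.uint8);c[:,:400]=a;c[:320,400:]=b
cv2.imwrite("pics/tip.png",c[:,:,::-1])
```

```text
[[671.70573223 312.21259798]
 [704.10455258 234.28915387]
 [665.35132264 327.19888025]]
```

View pics/tip.png

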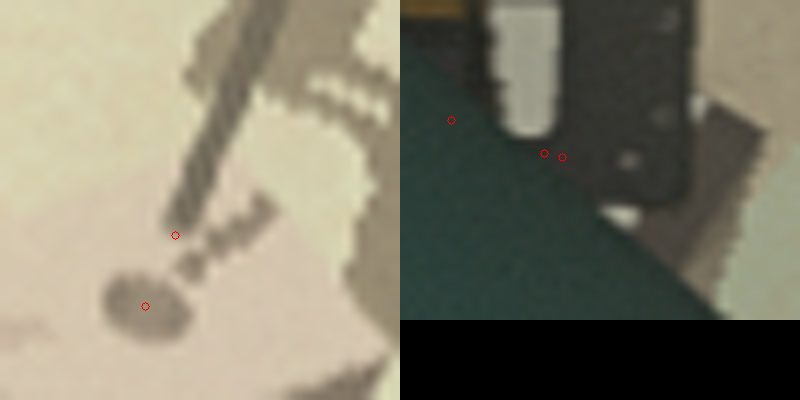

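play_rows --pt "0.087 0.8967 0" --pt "0.087 0.8967 0" --pt "0.087 0.8967 0" --pt "0.087 0.8967 0" --pt "0.087 0.8967 0" --pt "0.087 0.8967 0" --pt "0.087 0.8967 0" --pt "0.087 0.8967 0" --yaw '[0,0,0,0,0,0,0,0]'

```text
clock: 28.15
position: [524.9, -142.1, 284.4]
orientation: [[1.0, -0.007, 0.001], [-0.007, -1.0, -0.0], [0.001, 0.0, -1.0]]
ft_force: [0.8, 0.6, 0.0]
gripper_width: 18.9
grip_force: 30.0
```

```bash
cat > go.py <<'E'
import sys
from h import *
a,b=avg(4); R=np.array(telemetry.get_state()["orientation"])
T=np.array([float(v) for v in sys.argv[1:4]])
print(a,b,telemetry.get_state()["clock"]);print((R.T@(T-a[:3])/750).round(4))
E
python3 go.py 539 -315 280
```

```text
[ 5.2441e+02 -1.4668e+02  2.8362e+02 -4.1000e-01 -1.6300e+00 -1.0300e+00] [0.16 4.46 0.11 0.49 3.48 0.53] 28.35
[0.0217 0.2242 0.0047]
```

play_rows --pt "0.021 0.2205 0" --pt "0.021 0.2205 0" --pt "0.021 0.2205 0" --pt "0.021 0.2205 0" --pt "0.021 0.2205 0" --pt "0.021 0.2205 0" --yaw '[0,0,0,0,0,0]'

```text
clock: 29.1
position: [540.2, -302.9, 284.3]
orientation: [[1.0, -0.003, 0.0], [-0.003, -1.0, 0.001], [0.0, -0.001, -1.0]]
ft_force: [-0.7, 0.6, -0.7]
gripper_width: 19.2
grip_force: 30.0
```

```bash
python3 go.py 539 -315 161
python3 - <<'E'
from h import *
save(cam("scene"),"s4.png",(100,50,200,150),4)
E
```

```text
[ 5.3988e+02 -3.0403e+02  2.8430e+02 -1.5000e-01 -2.8000e-01 -6.5000e-01] [0.14 0.46 0.04 0.34 0.22 0.77] 29.3
[-0.0011  0.0146  0.1644]
```

View pics/s4.png

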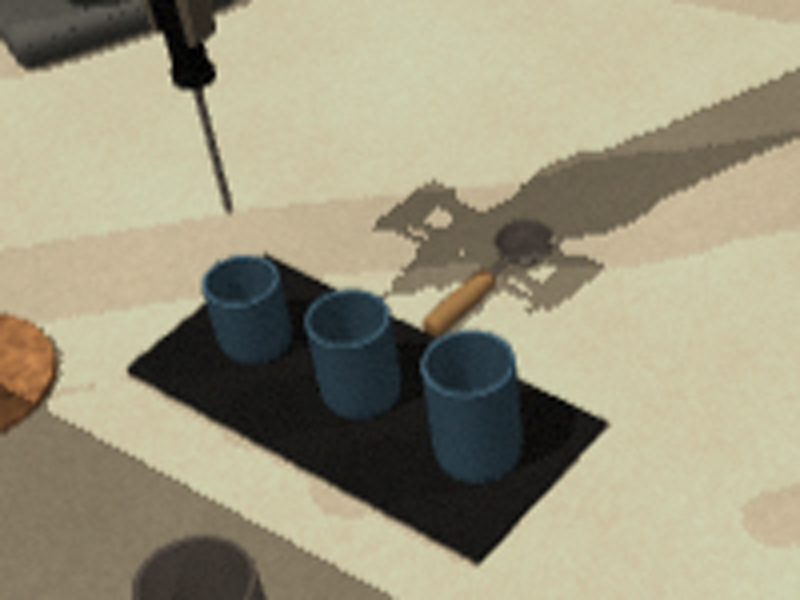

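The probe tip at crop (230,212) hangs above cup2 and is well aligned apart from an 11 mm offset in y. Next I correct y and dip.

play_rows --pt "-0.001 0.0146 0" --pt "-0.001 0.0146 0" --pt "-0.001 0.0146 0.05" --pt "-0.001 0.0146 0.1" --pt "-0.001 0.0146 0.14" --pt "-0.001 0.0146 0.158" --pt "-0.001 0.0146 0.161" --pt "-0.001 0.0146 0.161" --yaw '[0,0,0,0,0,0,0,0]'

```text
clock: 30.35
position: [539.4, -316.8, 164.3]
orientation: [[1.0, -0.007, 0.002], [-0.007, -1.0, -0.001], [0.002, 0.001, -1.0]]
ft_force: [1.1, -0.4, -0.0]
gripper_width: 18.9
grip_force: 30.0
```

```bash
python3 go.py 539 -315 158
```

```text
[ 5.3933e+02 -3.1683e+02  1.6445e+02 -9.0000e-02  1.6000e-01 -8.9000e-01] [0.11 0.05 0.12 0.46 0.42 0.29] 30.55
[-0.0005 -0.0024  0.0086]
```

play_rows --pt "0 0 0.004" --pt "0 0 0.006" --pt "0 0 0.007" --pt "0 0 0.0075" --pt "0 0 0.008" --pt "0 0 0.008" --yaw '[0,0,0,0,0,0]'

```text
clock: 31.3
position: [538.7, -316.5, 157.5]
orientation: [[1.0, -0.007, 0.0], [-0.007, -1.0, -0.0], [0.0, 0.0, -1.0]]
ft_force: [-0.8, 0.2, 2.1]
gripper_width: 18.9
grip_force: 30.0
```

```bash
python3 go.py 539 -315 158
```

```text
[ 5.3872e+02 -3.1652e+02  1.5745e+02 -3.7000e-01  8.0000e-02  2.1600e+00] [0.   0.02 0.02 0.39 0.43 0.54] 31.5
[ 0.0004 -0.002  -0.0007]
```

Contact at about 3 N, gentle. I'll hold briefly, lift, and move to cup3.

play_rows --pt "0 0 0" --pt "0 0 -0.08" --pt "0 0 -0.14" --pt "0 0 -0.163" --pt "-0.0113 -0.1407 -0.163" --pt "-0.0113 -0.1407 -0.163" --pt "-0.0113 -0.1407 -0.163" --pt "-0.0113 -0.1407 -0.163" --yaw '[0,0,0,0,0,0,0,0]'

```text
clock: 32.5
position: [530.4, -211.8, 278.5]
orientation: [[1.0, -0.008, -0.002], [-0.008, -1.0, -0.0], [-0.002, 0.0, -1.0]]
ft_force: [-0.0, -0.7, -0.3]
gripper_width: 18.9
grip_force: 30.0
```

```bash
cat > cupck.py <<'E'
from fit import *
t,s=cam("top"),cam("scene"); ts=masks_of(t,"cup1")
for m,c in blue(s):
    g=atz(s,c,45)[:2]; q=proj(t,[*g,43])[0]
    mm=[d["region"].astype(np.float32) for d in ts if np.hypot(d["bbox"][0]+d["bbox"][2]/2-q[0],d["bbox"][1]+d["bbox"][3]/2-q[1])<12][:1]
    P=[s]+[t]*len(mm)
    print(c.round(),min((round(f,3),k,x.round(1).tolist(),len(P)) for k,(D,H) in SZ.items() for f,x in [opt(P,[m]+mm,lambda v:[cyl(v[0],v[1],D,H,8)],g,[8,8])]))
E
python3 cupck.py; python3 go.py 531 -211 162
```

```text
[162. 127.] (np.float64(0.285), 'cup1', [535.5, -318.1], 2)
[188. 138.] (np.float64(0.113), 'cup3', [530.7, -211.4], 2)
[218. 151.] (np.float64(0.068), 'cup4', [524.7, -101.8], 2)
[ 5.3069e+02 -2.1193e+02  2.7900e+02  1.2000e-01 -1.0000e-02 -5.2000e-01] [0.06 0.26 0.13 0.56 0.47 0.32] 32.85
[ 0.0005 -0.0012  0.156 ]
```

play_rows --pt "0 0 0.05" --pt "0 0 0.1" --pt "0 0 0.14" --pt "0 0 0.152" --pt "0 0 0.157" --pt "0 0 0.1595" --pt "0 0 0.161" --pt "0 0 0.161" --yaw '[0,0,0,0,0,0,0,0]'

```text
clock: 33.85
position: [531.2, -211.1, 159.3]
orientation: [[1.0, -0.007, 0.001], [-0.007, -1.0, -0.001], [0.001, 0.001, -1.0]]
ft_force: [-0.4, -0.4, -0.4]
gripper_width: 18.9
grip_force: 30.0
```

```bash
python3 go.py 531 -211 157.4
```

```text
[ 5.3106e+02 -2.1100e+02  1.5906e+02 -1.6000e-01  2.5000e-01 -4.4000e-01] [0.06 0.02 0.1  0.37 0.37 0.86] 34.05
[-0.0001  0.      0.0022]
```

play_rows --pt "0 0 0.001" --pt "0 0 0.0018" --pt "0 0 0.0023" --pt "0 0 0.0023" --pt "0 0 0.0023" --yaw '[0,0,0,0,0]'

```text
clock: 34.67
position: [531.1, -211.0, 157.3]
orientation: [[1.0, -0.007, 0.001], [-0.007, -1.0, -0.0], [0.001, 0.0, -1.0]]
ft_force: [-0.4, 0.2, 3.8]
gripper_width: 18.8
grip_force: 30.0
```

```bash
python3 go.py 531 -211 157.4
```

```text
[ 5.3112e+02 -2.1098e+02  1.5728e+02 -5.6000e-01 -4.7000e-01  4.6700e+00] [0.01 0.01 0.02 0.55 0.31 0.51] 34.875
[-0.0002  0.     -0.0002]
```

play_rows --pt "0 0 0" --pt "0 0 -0.08" --pt "0 0 -0.14" --pt "0 0 -0.163" --pt "-0.0087 -0.147 -0.163" --pt "-0.0087 -0.147 -0.163" --pt "-0.0087 -0.147 -0.163" --pt "-0.0087 -0.147 -0.163" --yaw '[0,0,0,0,0,0,0,0]'

```text
clock: 35.88
position: [524.5, -101.3, 278.0]
orientation: [[1.0, -0.007, -0.002], [-0.007, -1.0, -0.0], [-0.002, 0.0, -1.0]]
ft_force: [0.4, -0.2, -0.1]
gripper_width: 19.0
grip_force: 30.0
```

```bash
python3 cupck.py; python3 go.py 525.4 -100.7 158.5
```

```text
[162. 127.] (np.float64(0.092), 'cup2', [536.4, -317.3], 1)
[188. 138.] (np.float64(0.311), 'cup3', [529.6, -212.4], 2)
[218. 151.] (np.float64(0.216), 'cup4', [524.7, -101.8], 2)
[ 5.2501e+02 -1.0167e+02  2.7882e+02 -2.9000e-01  5.0000e-02 -6.5000e-01] [0.06 0.25 0.14 0.25 0.18 0.53] 36.225
[ 0.0006 -0.0013  0.1604]
```

play_rows --pt "0 0 0.05" --pt "0 0 0.1" --pt "0 0 0.14" --pt "0 0 0.152" --pt "0 0 0.157" --pt "0 0 0.1595" --pt "0 0 0.161" --pt "0 0 0.162" --yaw '[0,0,0,0,0,0,0,0]'

```text
clock: 37.22
position: [525.5, -100.7, 158.3]
orientation: [[1.0, -0.007, 0.001], [-0.007, -1.0, -0.0], [0.001, 0.0, -1.0]]
ft_force: [-0.5, -0.2, -0.8]
gripper_width: 18.9
grip_force: 30.0
```

```bash
python3 go.py 525.4 -100.7 157.3
```

```text
[ 5.2526e+02 -1.0067e+02  1.5798e+02  2.6000e-01 -3.4000e-01 -9.4000e-01] [0.05 0.02 0.06 0.38 0.58 0.12] 37.425
[0.0002 0.     0.0009]
```

play_rows --pt "0 0 0.0005" --pt "0 0 0.001" --pt "0 0 0.0013" --pt "0 0 0.0013" --pt "0 0 0.0013" --yaw '[0,0,0,0,0]'

```text
clock: 38.05
position: [525.5, -100.6, 157.2]
orientation: [[1.0, -0.007, 0.001], [-0.007, -1.0, -0.0], [0.001, 0.0, -1.0]]
ft_force: [-0.6, -0.0, 5.3]
gripper_width: 19.1
grip_force: 30.0
```

```bash
python3 go.py 525.4 -100.7 157.3
```

```text
[ 5.2546e+02 -1.0065e+02  1.5719e+02 -7.4000e-01  4.0000e-02  5.9000e+00] [0.01 0.02 0.01 0.51 0.48 0.47] 38.25
[-0.0001  0.0001 -0.0001]
```

play_rows --pt "0 0 0" --pt "0 0 -0.08" --pt "0 0 -0.15" --pt "-0.016 -0.6975 -0.17" --pt "-0.016 -0.6975 -0.17" --pt "-0.016 -0.6975 -0.17" --pt "-0.016 -0.6975 -0.17" --pt "-0.016 -0.6975 -0.17" --yaw '[0,0,0,0,0,0,0,0]'

```text
clock: 39.25
position: [519.8, 213.3, 277.8]
orientation: [[1.0, -0.008, -0.0], [-0.008, -1.0, -0.0], [-0.0, 0.0, -1.0]]
ft_force: [0.4, -0.4, -1.2]
gripper_width: 18.9
grip_force: 30.0
```

```bash
python3 go.py 517.2 422.7 285
```

```text
[ 5.1820e+02  2.1824e+02  2.7794e+02 -7.1000e-01  1.6300e+00 -4.8000e-01] [0.84 4.18 0.41 0.5  3.19 0.57] 39.45
[-0.0023 -0.2726 -0.0095]
```

play_rows --pt "-0.002 -0.269 -0.0095" --pt "-0.002 -0.269 -0.0095" --pt "-0.002 -0.269 -0.0095" --pt "-0.002 -0.269 -0.0095" --pt "-0.002 -0.269 -0.0095" --pt "-0.002 -0.269 -0.0095" --yaw '[0,0,0,0,0,0]'

```text
clock: 40.2
position: [521.5, 410.4, 284.9]
orientation: [[1.0, -0.011, 0.0], [-0.011, -1.0, -0.002], [0.0, 0.002, -1.0]]
ft_force: [-0.4, 0.5, -0.8]
gripper_width: 18.7
grip_force: 30.0
```

```bash
python3 go.py 517.2 422.7 175; python3 cupck.py
```

```text
[ 5.2125e+02  4.1113e+02  2.8543e+02  2.9000e-01 -2.1000e-01 -7.6000e-01] [0.21 0.46 0.15 0.34 0.32 0.14] 40.4
[-0.0057 -0.0155  0.1472]
[162. 127.] (np.float64(0.095), 'cup2', [539.6, -314.3], 2)
[188. 138.] (np.float64(0.076), 'cup3', [531.6, -210.6], 2)
[218. 151.] (np.float64(0.081), 'cup4', [524.3, -101.2], 2)
```

Cups are unchanged. Next I correct laterally and come down to about 10 mm above the recess surface.

play_rows --pt "-0.0057 -0.0152 0" --pt "-0.0057 -0.0152 0" --pt "-0.0057 -0.0152 0.05" --pt "-0.0057 -0.0152 0.1" --pt "-0.0057 -0.0152 0.13" --pt "-0.0057 -0.0152 0.135" --pt "-0.0057 -0.0152 0.135" --yaw '[0,0,0,0,0,0,0]'

```text
clock: 41.42
position: [516.0, 425.5, 184.7]
orientation: [[1.0, -0.007, 0.0], [-0.007, -1.0, 0.001], [0.0, -0.001, -1.0]]
ft_force: [0.5, 0.0, -0.6]
gripper_width: 18.9
grip_force: 30.0
```

```bash
python3 go.py 517.2 422.7 161.5;  python3 - <<'E'
from h import *
s=cam("scene");save(s,"b.png",(350,175,70,90),6)
print((proj(s,[[517.2,422.7,23],[517.2,422.7,30]])-[350,175]+.5)*6)
E
```

```text
[ 5.1630e+02  4.2556e+02  1.8540e+02 -1.9000e-01 -1.0000e-01 -1.0000e+00] [0.04 0.1  0.1  0.61 0.22 0.28] 41.625
[0.0012 0.0038 0.0319]
[[218.858691   459.16266248]
 [223.3534415  450.66725153]]
```

View pics/b.png

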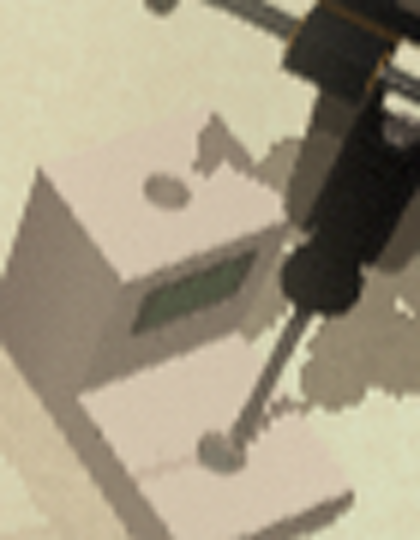

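The tip is beside the recess at crop (233,440). The recess centre at (221,451) matches the estimate (223,451). I'll shift about 3 mm and press.

play_rows --pt "0.0012 0.0038 0" --pt "0.0012 0.0038 0" --pt "0.0012 0.0038 0.012" --pt "0.0012 0.0038 0.02" --pt "0.0012 0.0038 0.025" --pt "0.0012 0.0038 0.028" --pt "0.0012 0.0038 0.03" --pt "0.0012 0.0038 0.03" --yaw '[0,0,0,0,0,0,0,0]'

```text
clock: 42.68
position: [516.7, 422.0, 162.3]
orientation: [[1.0, -0.007, 0.0], [-0.007, -1.0, -0.0], [0.0, 0.0, -1.0]]
ft_force: [-1.2, -1.7, 6.5]
gripper_width: 19.0
grip_force: 30.0
```

```bash
python3 go.py 517.2 422.7 161.8
```

```text
[516.64 422.03 162.27  -1.42  -1.72   4.83] [0.01 0.02 0.01 0.39 0.26 0.56] 42.875
[ 0.0007 -0.0009  0.0006]
```

play_rows --pt "0 0 0.0007" --pt "0 0 0.0014" --pt "0 0 0.0014" --pt "0 0 0.0014" --yaw '[0,0,0,0]'

```text
clock: 43.38
position: [516.8, 422.2, 162.1]
orientation: [[1.0, -0.007, 0.001], [-0.007, -1.0, -0.0], [0.001, 0.0, -1.0]]
ft_force: [-1.7, -3.1, 8.1]
gripper_width: 18.7
grip_force: 30.0
```

```bash
python3 go.py 517.2 422.7 161.8
```

```text
[516.74 422.16 162.02  -2.45  -2.36   9.14] [0.02 0.01 0.01 0.11 0.41 0.66] 43.575
[ 0.0006 -0.0007  0.0003]
```

The button is at its stop (about 10 N, and stiff). I'll release it, lift, and go over the well.

play_rows --pt "0 0 -0.01" --pt "0 0 -0.03" --pt "0 0 -0.08" --pt "0 0 -0.14" --pt "0 0 -0.162" --pt "-0.048 0.086 -0.162" --pt "-0.048 0.086 -0.162" --pt "-0.048 0.086 -0.162" --yaw '[0,0,0,0,0,0,0,0]'

```text
clock: 44.58
position: [480.6, 357.2, 282.1]
orientation: [[1.0, -0.008, 0.001], [-0.008, -1.0, -0.0], [0.001, 0.0, -1.0]]
ft_force: [0.1, 0.5, -0.1]
gripper_width: 18.8
grip_force: 30.0
```

```bash
python3 go.py 480.05 357.9 265
```

```text
[ 4.8078e+02  3.5870e+02  2.8203e+02 -2.6000e-01  1.1000e-01 -3.3000e-01] [0.1  0.32 0.14 0.43 0.35 0.66] 44.775
[-0.001   0.0011  0.0227]
```

play_rows --pt "-0.001 0.0011 0" --pt "-0.001 0.0011 0.01" --pt "-0.001 0.0011 0.02" --pt "-0.001 0.0011 0.024" --pt "-0.001 0.0011 0.024" --pt "-0.001 0.0011 0.024" --yaw '[0,0,0,0,0,0]'

```text
clock: 45.52
position: [479.6, 357.1, 264.2]
orientation: [[1.0, -0.007, 0.0], [-0.007, -1.0, 0.0], [0.0, -0.0, -1.0]]
ft_force: [0.3, -0.6, -1.1]
gripper_width: 18.8
grip_force: 30.0
```

```bash
python3 go.py 480.05 357.9 150;  python3 - <<'E'
from h import *
s=cam("scene");save(s,"w.png",(350,165,70,70),8)
E
```

```text
[ 4.7965e+02  3.5706e+02  2.6426e+02 -3.1000e-01  2.3000e-01 -5.2000e-01] [0.02 0.02 0.03 0.53 0.28 0.43] 45.725
[ 0.0005 -0.0011  0.1523]
```

View pics/w.png

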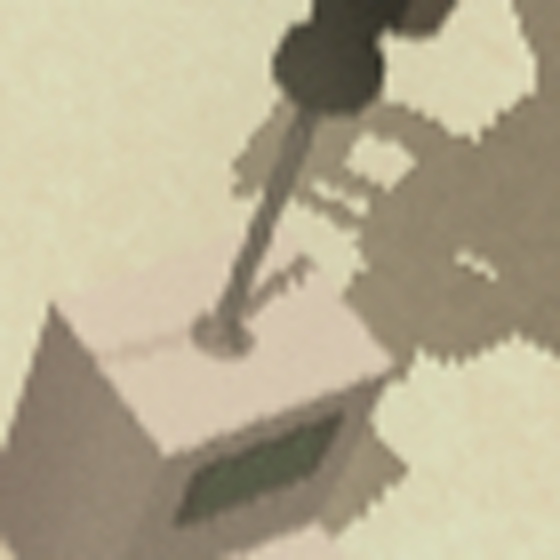

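The tip sits over the well mouth at crop (222,330). Inserting.

play_rows --pt "0.0005 -0.001 0" --pt "0.0005 -0.001 0.015" --pt "0.0005 -0.001 0.04" --pt "0.0005 -0.001 0.075" --pt "0.0005 -0.001 0.11" --pt "0.0005 -0.001 0.14" --pt "0.0005 -0.001 0.15" --pt "0.0005 -0.001 0.152" --yaw '[0,0,0,0,0,0,0,0]'

```text
clock: 46.78
position: [479.7, 357.8, 149.5]
orientation: [[1.0, -0.007, -0.001], [-0.007, -1.0, -0.0], [-0.001, 0.0, -1.0]]
ft_force: [0.7, 0.4, 0.6]
gripper_width: 18.6
grip_force: 30.0
```

```bash
python3 go.py 480.05 357.9 149
```

```text
[ 4.8004e+02  3.5793e+02  1.5016e+02  5.5000e-01 -8.0000e-02 -9.3000e-01] [0.12 0.03 0.28 0.35 0.75 0.09] 46.975
[0.     0.     0.0015]
```

play_rows --pt "0 0 0.001" --pt "0 0 0.0015" --pt "0 0 0.0015" --yaw '[0,0,0]'

```text
clock: 47.35
position: [480.0, 357.7, 148.9]
orientation: [[1.0, -0.007, 0.0], [-0.007, -1.0, -0.0], [0.0, 0.0, -1.0]]
ft_force: [0.5, 0.5, -0.1]
gripper_width: 18.8
grip_force: 30.0
```

play_rows --pt "0 0 0" --pt "0 0 0" --pt "0 0 0" --pt "0 0 0" --pt "0 0 0" --pt "0 0 -0.04" --pt "0 0 -0.1" --pt "0 0 -0.18" --yaw '[0,0,0,0,0,0,0,0]' --fingers 0.8

```text
clock: 48.35
position: [479.3, 357.0, 284.1]
orientation: [[1.0, -0.007, -0.002], [-0.007, -1.0, -0.002], [-0.002, 0.002, -1.0]]
ft_force: [0.5, -0.3, 0.2]
gripper_width: 73.2
grip_force: 0.0
```

play_rows --pt "0 0 0" --pt "-0.02 0.16 0" --pt "-0.02 0.16 0" --pt "-0.02 0.16 0" --pt "-0.02 0.16 0" --yaw '[0,0,0,0,0]'

```text
clock: 48.98
position: [464.0, 238.1, 283.7]
orientation: [[1.0, -0.007, -0.0], [-0.007, -1.0, 0.0], [-0.0, -0.0, -1.0]]
ft_force: [0.3, 0.5, 0.6]
gripper_width: 73.3
grip_force: 0.0
```

```bash
python3 probe.py; python3 cupck.py;  python3 - <<'E'
from h import *
s=cam("scene");save(s,"end.png",(100,70,330,230),2.4)
print(telemetry.get_state()["position"],telemetry.get_state()["clock"])
E
```

```text
[162. 127.] (np.float64(0.09), 'cup2', [536.9, -316.2], 1)
[188. 138.] (np.float64(0.065), 'cup3', [531.7, -211.9], 2)
[218. 151.] (np.float64(0.061), 'cup4', [525.4, -101.2], 2)
[463.87636711 238.72793518 283.66977957] 49.325Traceback (most recent call last):
  File "probe.py", line 6, in <module>
    P=[reg(t,"probe",(167,215)),reg(s,"probe",(382,193))]
       ~~~^^^^^^^^^^^^^^^^^^^^^
  File "probe.py", line 5, in reg
    return r[0]["region"].astype(np.float32)
           ~^^^
IndexError: list index out of range
```

View pics/end.png

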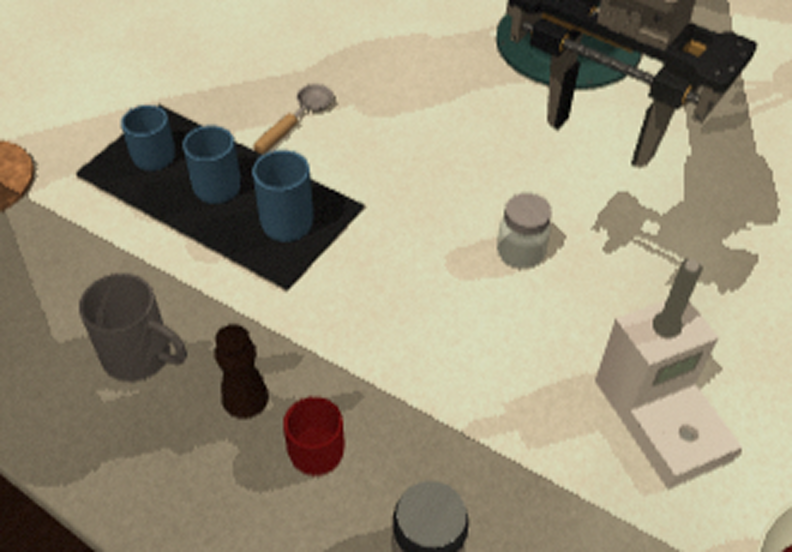

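The probe hangs in its well at crop (680,300), the three cups stand on the board, the other things are where they were, and the gripper is clear. Handing in.

```bash
python3 -c "
from plant import robot
print(robot.finish_job())"
```

```text
the job is handed in; nothing more can be done
None
```

The job is handed in (no verdict was returned): cup2, cup3 and cup4 (cup1 was absent) stand upright on the board and were probed smallest to largest at about 3 to 7 N, the save button was pressed to its stop and released, and the probe hangs in its well again.

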